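# Clamp a plaster-bedded fossil under a knob-screw strap

## Task

Clamp the fossil for cleaning: unscrew the black knob far enough to let a strap in under its flange, and slide the plaster bed along its rails fully home against the stop bar. Then slide the strap with the open side notch in under the flange, so that the notch straddles the screw and the strap lies across the heel block and the bed's bare ledge, and screw the knob down until it holds the strap firmly. Keep the bed down on its plate, neither touch the bone nor let the strap touch it, and leave the other things where they are.

Things in the scene. Friction and masses are not known exactly. Their poses are not given: they have to be found in the camera images.
- clamp_base: Specimen clamp, fixed on the left table: grey plate 285 x 136 mm, its top 22 mm above the table. Origin: on the table under the screw axis; x runs from the screw along the rails to the bed, z up. Plate x -60..+225 mm. Heel block: x -46..-22, y +-33, top 46 above the table. Stop bar: x 14..22, 12 above the plate. Two rails 9 high, inner faces at y +-45.5, x 45 to 210.
- screw_foot (a point): Point on the screw axis level with the heel block's top (46 mm above the table). The screw stands upright through it: 14 mm thick.
- clamp_knob (a joint): Turn of the black round knob, rad, 0 to 5.0, at the start 0.6 to 1.5: counter-clockwise from above is positive and raises knob and screw together, 20 mm a turn (3.18 mm per rad); it cannot come off. At 0 the flange is 6 mm above the heel block's top, so a 12 mm strap just fits at 1.9 rad. Turning takes about 0.12 N m; it stays where it is left.
- flange (a point): Centre of the underside of the knob's steel flange (38 mm across, 4 mm thick), on the screw axis; moves with the knob. The knob above it: 45 mm across, from 6 to 30 mm above this point, fluted, free all round; grasp it across its diameter at any angle.
- plaster_bed: White plaster block 156 x 86 x 24 mm, 0.57 kg with its bone, between the rails on the plate. Origin: centre of its underside; x as the clamp's x. Towards the screw (x -78..-8) it is a bare flat ledge; a vertebra stands in plaster on the rest. It starts 20 to 35 mm off the stop bar; fully home its face x -78 touches the bar: origin at clamp x 100 mm. Push its far end face (x +78).
- vertebra: Fossil tail vertebra, about 70 x 75 x 38 mm, fixed in the bed round bed x +36, y 0; its top is about 64 mm above the bed's underside. Not to be touched.
- notched_strap: Loose grey metal strap 130 x 50 x 12 mm, 0.2 kg, flat at one of two places on the right table. Origin: centre of its underside; +x to its rounded end (nose). A notch 18 mm wide, centred at x -25, is cut in from its +y side, bottom at y -9. In use its axes agree with the clamp's: nose over the bed's ledge, square end on the heel block; the notch goes on from the clamp's -y side.
- notch (a point): On the notched strap's underside: the point of the notch's centre line 9 mm from its bottom (strap x -25, y 0); the screw axis comes here.
- closed_strap: A similar strap, 130 x 50 x 12 mm, whose slot is a closed hole 68 x 18 mm along its length: it cannot be slid in from the side. Lies at the other of the two places; not used.
- glue_bottle: White glue bottle, 40 mm across, 123 mm tall, standing; bystander.
- flat_brush: Flat brush 26 x 150 x 16 mm; bystander.
- chisel: Small chisel 17 x 169 x 17 mm; bystander.
- stone_a: Piece of rock 31 x 45 x 20 mm; bystander.
- stone_b: Piece of rock 23 x 34 x 15 mm; bystander.

How it is judged:
By the outcome, as a careful person would: the job done as asked, in the order asked, and still so for the second after the job is handed in, with the robot touching nothing.
It also fails if it takes over 72 s, if anything falls off the work surface, if the arm or the gripper's body presses on something with over 40 N, if the wrist force passes 120 N, or if a joint passes its speed limit or range.

## Robot

A 6-joint arm with a two-finger parallel gripper is mounted at the origin on a cart in front of the work surface, level with it; the furniture and walls round the work are solid. World frame = base frame: x ahead of the robot, y to its left, z up, the work surface at z = 0. Lengths are in m, angles in rad, forces in N, time in s.
With the tool pointing down it reaches from about 0.275 to 0.875 m from the base axis. Payload 12.5 kg.
Tool frame: the origin (TCP) lies at the very end of the fingers, on their centre line; the grasp point (between the pads) lies 19 mm behind it; x points along the fingers, y is the direction in which the jaws open and shut, and the axes are right-handed (so a half turn about x gives the same grasp; the last joint's range is limited). The gripper opens to 85 mm and grips with 20 to 120 N. Pads are 22 mm wide; open, the fingers measure 114 mm over their backs; the gripper's body (76 mm by 85 mm) begins 54 mm behind the grasp point. The pads swing forward as they close: fully open they stand 13 mm farther back than shut.
Start: joints at [1.067, 0.351, 1.652, -0, 1.139, -0.085], TCP at [0.224, 0.502, 0.199] pointing down, gripper open.
Joint ranges: [-2.75, 2.75], [-0.79, 2.1], [0.01, 2.65], [-1.57, 4.71], [0.07, 3.14], [-2.87, 2.87]. Speed limits (rad/s): [2.22, 2.22, 2.79, 3.14, 3.14, 3.14].

## Interface

Orientations are given as a 3x3 rotation matrix whose columns are the frame's x, y, z axes.
In Python, from bench import manip gives the robot as it stands. Calls block until the motion is done:
- manip.move_ptp(position, orientation): joint-space move of the TCP to a pose.
- manip.move_l(position, attitude=None, max_speed=0.15): straight line of the TCP; attitude=None keeps the orientation; max_speed is the mean speed in m/s.
- manip.move_j(angles): joint-space move.
- manip.set_gripper(opening, effort=None): opening from 0.0 (shut) to 1.0 (fully open); effort is the grip in N (None keeps the last); returns when the fingers have stopped.
- manip.dwell(seconds).
- manip.inverse_kinematics(position, orientation): joint angles nearest the present ones, or None.
- manip.grab_frame(name): name is "side" or "top"; returns (picture, depth): 480x640x3 uint8, red, green, blue; 480x640 float32, m along the optical axis (not along the pixel's ray), 0 where there is no reading.
- manip.get_calibration(name): a dict with "camera_matrix" (3x3 intrinsics, pixels), "R" (3x3) and "t" (3): a world point X has camera coordinates R X + t. Camera axes: x right, y down, z forward; pixel columns grow to the right and rows downward; lengths in m; the calibration is good to about 2 mm. A picture is of the moment at which its call begins. get_calibration takes no time and is no camera call.
A pose or a line that the arm cannot do raises manip.Unreachable and nothing moves.
- manip.sign_off(): hands the job in, once; it reports no verdict.
Trained networks look in the newest picture that a camera, given by its name, has taken for a name from the list of things; names that differ only in an ending like _2 or _b are one class to them, and where a whole thing is asked for, a point or a joint stands for the part that bears it (a point fixed in the world has none). Each returns a list of dicts, best first, with "confidence" (0 to 1); they miss things now and then, are a little off and sometimes report something else, mostly with a low value. They report only what shows in the picture. A call takes as long as a camera call.
- manip.look_for(camera, name): "at" ([x, y, z] in m, in world coordinates, good to about 4 mm: the middle of the surface that is visible of it).
Readings, each from a call of its own:
- manip.current_time(): time.
- manip.current_qpos(): joint angles.
- manip.current_joint_vel(): joint speeds.
- manip.current_joint_torque(): joint torques, N m.
- manip.current_ee_pos(): TCP position.
- manip.current_tcp_rot(): TCP orientation.
- manip.current_force(): force on the tool from outside, world axes, zero at the start.
- manip.current_ft_torque(): the same for the moment, N m.
- manip.current_grip_width(): opening from 0.0 (shut) to 1.0 (fully open).
Only numpy, scipy, OpenCV 4.12 (cv2) and the standard library are available. Lean on these libraries where they do the work, as an engineer would, in place of code of your own. Each camera call takes 0.05 s, during which the arm holds its last target.

## Working session

There is one attempt and no reset: what is moved stays moved. The work goes in short steps, each a Python script; the robot and the scene stay as the last script left them, time stands still between calls to the robot, and variables do not carry over. Pictures are saved under pics/ and viewed, and the job is handed in when it is done.

```bash
ls; mkdir -p pics; python3 - <<'E'
from bench import manip
import cv2, numpy as np
print(manip.current_time())
for c in ("side","top"):
    im,d=manip.grab_frame(c); cv2.imwrite(f"pics/{c}0.png",im[:,:,::-1]); np.save(f"pics/{c}0.npy",d)
    k=manip.get_calibration(c); print(c,k)
    for n in ["clamp_base","clamp_knob","flange","plaster_bed","vertebra","notched_strap","closed_strap","notch","glue_bottle","flat_brush","chisel","stone_a"]:
        try:
            r=manip.look_for(c,n); print(n,[(np.round(x["at"],3).tolist(),round(x["confidence"],2)) for x in r[:3]])
        except Exception as e: print(n,e)
print(manip.current_time())
E
```

```text
pics
0.0
side {'camera_matrix': array([[509.65964187,   0.        , 320.93977852],
       [  0.        , 509.65964187, 247.61480483],
       [  0.        ,   0.        ,   1.        ]]), 'R': array([[-0.99861548,  0.04750501,  0.02259175],
       [ 0.0135349 ,  0.64705531, -0.76232292],
       [-0.05083227, -0.7609617 , -0.64680242]]), 't': array([0.56453645, 0.05625258, 1.22406719])}
clamp_base [([0.516, 0.092, 0.025], 0.81)]
clamp_knob [([0.49, 0.061, 0.084], 0.75)]
flange [([0.487, 0.063, 0.085], 0.95), ([0.619, -0.198, 0.012], 0.57)]
plaster_bed [([0.629, 0.081, 0.047], 0.83)]
vertebra [([0.663, 0.073, 0.075], 0.63)]
notched_strap [([0.7, -0.207, 0.01], 0.6)]
closed_strap [([0.618, -0.198, 0.012], 0.55)]
notch [([0.701, -0.203, 0.012], 0.59)]
glue_bottle [([0.46, -0.313, 0.046], 0.59), ([0.434, -0.23, 0.012], 0.24)]
flat_brush [([0.435, -0.229, 0.014], 0.51), ([0.459, -0.311, 0.045], 0.32)]
chisel [([0.616, -0.334, 0.01], 0.78)]
stone_a [([0.451, 0.276, 0.024], 0.66)]
top {'camera_matrix': array([[527.90821908,   0.        , 317.53784706],
       [  0.        , 527.90821908, 239.
[... 170 characters left out ...]
  [ 0.09418999,  0.01330391, -0.99546534]]), 't': array([-0.02029492,  0.55404471,  1.07874286])}
clamp_base [([0.611, -0.207, 0.01], 0.62), ([0.512, 0.046, 0.019], 0.57)]
clamp_knob [([0.486, 0.051, 0.089], 0.79)]
flange [([0.486, 0.051, 0.085], 0.78)]
plaster_bed [([0.616, 0.064, 0.045], 0.86), ([0.612, -0.202, 0.007], 0.25)]
vertebra [([0.657, 0.063, 0.085], 0.79)]
notched_strap [([0.7, -0.209, 0.01], 0.56)]
closed_strap [([0.608, -0.204, 0.008], 0.92)]
notch [([0.7, -0.211, 0.014], 0.8)]
glue_bottle [([0.456, -0.315, 0.063], 0.57)]
flat_brush [([0.43, -0.239, 0.013], 0.73)]
chisel [([0.619, -0.342, 0.012], 0.56)]
stone_a [([0.451, 0.268, 0.021], 0.67), ([0.452, -0.103, 0.014], 0.63)]
1.3
```

View pics/top0.png

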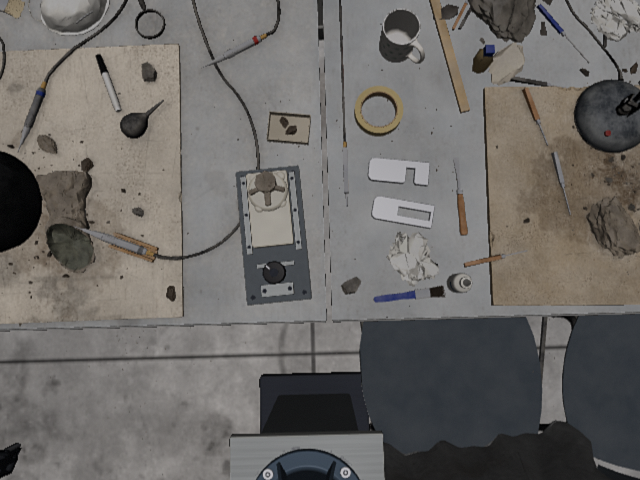

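View pics/side0.png

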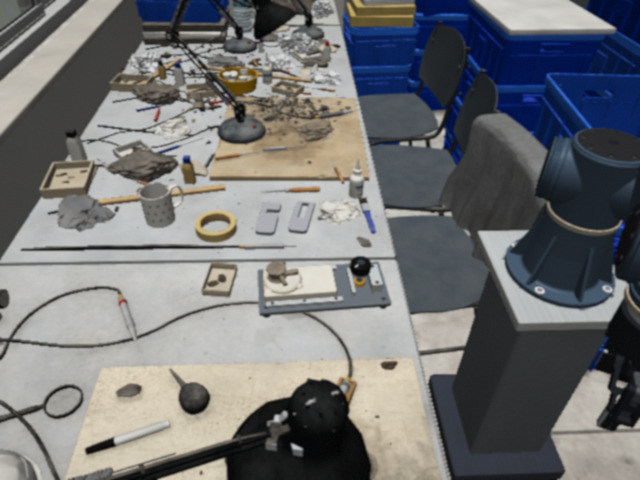

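The top view shows the clamp upright (knob ~273,272; bed ~270,215). The notched strap is at (399,172), with its nose to the left and its notch opening towards the robot. The closed-slot strap is at (403,212). Next I measure precisely.

```bash
cat > h.py <<'E'
import numpy as np, cv2
from bench import manip
def deproj(c,d):
    k=manip.get_calibration(c);K=k["camera_matrix"];R=k["R"];t=k["t"]
    v,u=np.mgrid[0:480,0:640]
    P=np.stack([(u-K[0,2])/K[0,0]*d,(v-K[1,2])/K[1,1]*d,d],-1)
    return (P-t)@R      # R^T (P-t)
def toplane(c,uv,z):
    k=manip.get_calibration(c);K=k["camera_matrix"];R=k["R"];t=k["t"]
    uv=np.atleast_2d(uv).astype(float)
    r=np.c_[(uv-K[:2,2])/np.array([K[0,0],K[1,1]]),np.ones(len(uv))]@R
    C=-R.T@t
    return C+r*((z-C[2])/r[:,2])[:,None]
def proj(c,X):
    k=manip.get_calibration(c);K=k["camera_matrix"]
    p=np.atleast_2d(X)@k["R"].T+k["t"]
    p=p@K.T; return p[:,:2]/p[:,2:]
E
python3 - <<'E'
from h import *
for c,boxes in (("top",dict(clamp=(225,150,325,320),strap=(355,140,445,240))),("side",dict(clamp=(245,245,400,325),strap=(245,190,325,250)))):
    d=np.load(f"pics/{c}0.npy"); im=cv2.imread(f"pics/{c}0.png"); P=deproj(c,d); np.save(f"pics/{c}P.npy",P)
    for n,(a,b,e,f) in boxes.items():
        s=min(760//(e-a),580//(f-b))
        cv2.imwrite(f"pics/{c}_{n}.png",cv2.resize(im[b:f,a:e],None,fx=s,fy=s,interpolation=cv2.INTER_CUBIC)); print(c,n,s)
P=np.load("pics/topP.npy")
np.set_printoptions(precision=4,suppress=True,linewidth=200)
for (u,v) in [(380,165),(395,165),(412,178),(385,212),(350,165),(270,220),(240,240),(305,240),(273,272),(275,290),(270,262),(266,180)]:
    print(u,v,P[v,u], P[v-1:v+2,u-1:u+2,2].std())
E
```

```text
top clamp 3
top strap 5
side clamp 4
side strap 9
380 165 [ 0.7111 -0.1757  0.0071] 0.002328113451219863
395 165 [ 0.7095 -0.2076  0.0092] 0.002760620993964015
412 178 [ 0.6816 -0.244   0.0017] 0.0024416993909819056
385 212 [ 0.6084 -0.182   0.0093] 0.0020671112988758806
350 165 [ 0.7153 -0.1117 -0.0019] 0.0019904574709525102
270 220 [0.5947 0.0603 0.0409] 0.0027555663593226373
240 240 [ 0.5591  0.1302 -0.0018] 0.008177104082430742
305 240 [ 0.5528 -0.0104  0.0193] 0.010322079217782824
273 272 [0.4854 0.0522 0.0825] 0.0019650871652752266
275 290 [0.4499 0.0524 0.0475] 0.0015861230014391047
270 262 [0.5053 0.0578 0.0824] 0.029143330436194766
266 180 [0.6705 0.0625 0.0818] 0.0008827653022266666
```

View pics/top_clamp.png

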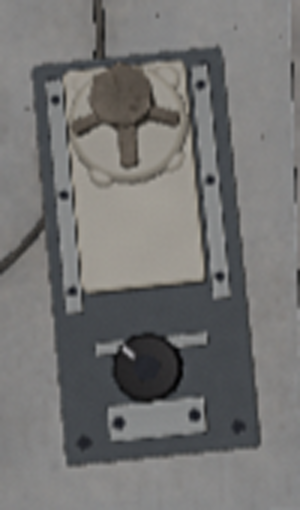

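View pics/top_strap.png

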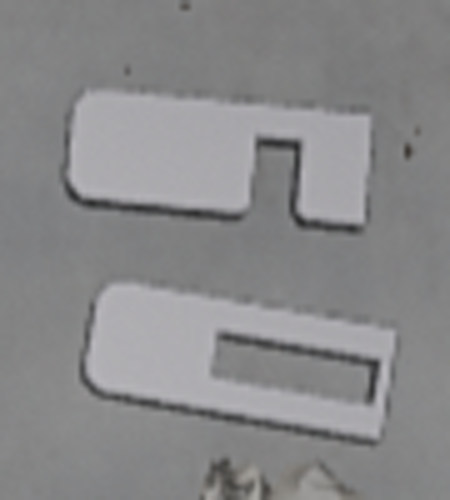

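View pics/side_clamp.png

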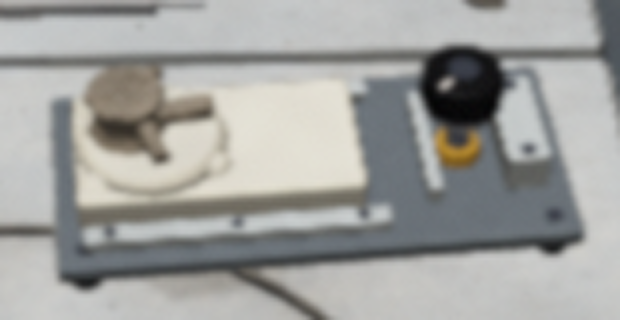

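View pics/side_strap.png

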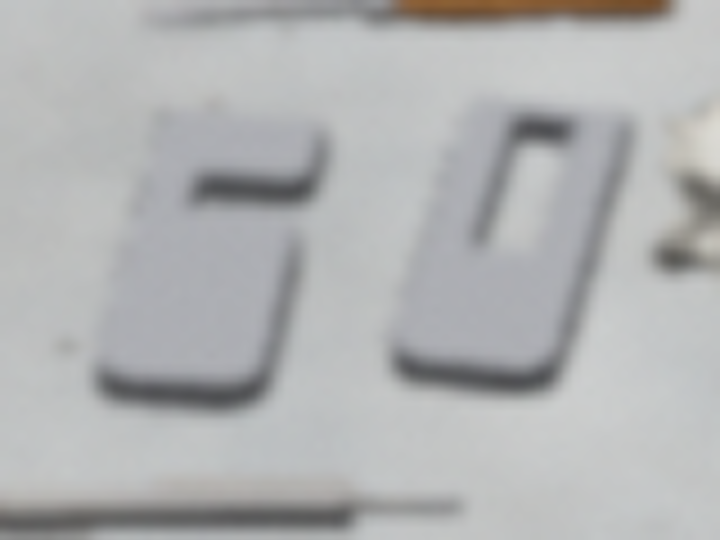

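```bash
cat > m1.py <<'E'
from h import *
np.set_printoptions(precision=4,suppress=True,linewidth=200)
from scipy.optimize import least_squares
L=np.array([[225,68,22],[225,-68,22],[-60,-68,22],[-60,68,22],[-22,33,46],[-22,-33,46],[-46,-33,46],[-46,33,46]])/1e3
t=np.array([[34,66],[219,47],[259,444],[68,465],[107,409],[204,398],[206,430],[110,440]])
t=(t+.5)/3-.5+[225,150]
Ls=np.array([[225,68,22],[-60,68,22],[-60,-68,22],[225,-68,22]])/1e3
s=np.array([[60,262],[583,227],[535,68],[52,98]]);s=(s+.5)/4-.5+[245,245]
def X(p,L):
    c,sn=np.cos(p[2]),np.sin(p[2]); return np.c_[L[:,0]*c-L[:,1]*sn+p[0],L[:,0]*sn+L[:,1]*c+p[1],L[:,2]+(p[3] if len(p)>3 else 0)]
for n,f in (("top",lambda p:(proj("top",X(p,L))-t).ravel()),("side",lambda p:(proj("side",X(p,Ls))-s).ravel()),
  ("both+z",lambda p:np.r_[(proj("top",X(p,L))-t).ravel(),(proj("side",X(p,Ls))-s).ravel()])):
    r=least_squares(f,[.486,.05,.05]+([0] if '+' in n else []),loss="soft_l1"); print(n,r.x,np.round(f(r.x),1))
# straps
for c,box,thr in (("top",(355,140,445,240),185),("side",(245,190,325,250),0)):
    im=cv2.imread(f"pics/{c}0.png");a,b,e,f=box
    g=cv2.cvtColor(im[b:f,a:e],cv2.COLOR_BGR2GRAY); print(c,"gray",np.percentile(g,[5,25,50,75,95]))
    if c=="top":
        G=cv2.resize(g,None,fx=8,fy=8,interpolation=cv2.INTER_CUBIC)
        th,m=cv2.threshold(G,0,255,cv2.THRESH_OTSU); print(th)
        for q in cv2.findContours(m,cv2.RETR_EXTERNAL,cv2.CHAIN_APPROX_NONE)[0]:
            if cv2.contourArea(q)<40000: continue
            uv=(q[:,0]+.5)/8-.5+[a,b]; W=toplane("top",uv,.012)
            R=cv2.minAreaRect((W[:,:2]*1e3).astype(np.float32)); print(R); np.save(f"pics/str{int(R[0][0]>650)}.npy",W)
E
python3 m1.py
```

```text
top [0.485  0.051  0.0723] [-1.2 -0.5  0.6 -0.8  0.7  0.9 -0.6  0.5 -0.  -0.9 -0.2 -0.5  0.3  0.6  0.1  0.6]
side [0.4833 0.048  0.0696] [-0.7  1.1  0.9  0.5  0.2 -1.4 -0.2 -1.4]
both+z [0.4845 0.0507 0.0697 0.0001] [-0.8 -0.4  1.  -0.5  0.8  1.2 -0.6  0.7  0.1 -0.7 -0.1 -0.2  0.4  0.9  0.1  0.8 -1.4  2.1  0.5  1.4 -0.2 -0.7 -0.8 -0.6]
top gray [114. 127. 131. 139. 173.]
147.0
((609.09228515625, -218.94094848632812), (127.86351013183594, 48.0619010925293), 78.2422866821289)
((696.632568359375, -214.0126953125), (127.468994140625, 47.673255920410156), 82.78724670410156)
side gray [116. 174. 188. 194. 200.]
```

```bash
python3 - <<'E'
from h import *
np.set_printoptions(precision=4,suppress=True,linewidth=200)
s=np.array([[155,110],[325,128],[268,385],[97,375]]);s=(s+.5)/9-.5+[245,190]
W=toplane("side",s,.012);print(W,W.mean(0))
# triangulate strap centre: top rays vs side rays
def ray(c,uv):
    k=manip.get_calibration(c);C=-k["R"].T@k["t"];d=np.r_[(uv-k["camera_matrix"][:2,2])/k["camera_matrix"][0,0],1]@k["R"];return C,d/np.linalg.norm(d)
def tri(u1,u2):
    A=np.zeros((3,3));b=np.zeros(3)
    for c,u in(("top",u1),("side",u2)):
        C,d=ray(c,np.array(u));M=np.eye(3)-np.outer(d,d);A+=M;b+=M@C
    return np.linalg.solve(A,b)
ct=proj("top",[.6966,-.214,.012])[0]; print("strap tri",tri(ct,s.mean(0)))
# knob top disc centre: top crop (148,367)/3 ; side crop (462,75)/4
kt=(np.array([148,367])+.5)/3-.5+[225,150]; ks=(np.array([466,72])+.5)/4-.5+[245,245]
print("knob top tri",tri(kt,ks))
P=np.load("pics/topP.npy"); 
v,u=np.mgrid[0:480,0:640]; m=(np.hypot(u-kt[0],v-kt[1])<8); print("knob depth z",np.median(P[m],0))
e=np.array([[84,292],[205,279]]);e=(e+.5)/3-.5+[225,150];E=toplane("top",e,.046);
c,sn=np.cos(.071),np.sin(.071);print("bed face local",(E[:,:2]-[.485,.0505])@np.array([[c,-sn],[sn,c]]))
E=toplane("top",(np.array([[64,73],[187,60]])+.5)/3-.5+[225,150],.046);print("far",(E[:,:2]-[.485,.0505])@np.array([[c,-sn],[sn,c]]))
for y in (0,1.5,-1.5):
  pass
E
```

```text
[[ 0.7143 -0.2815  0.012 ]
 [ 0.6626 -0.2713  0.012 ]
 [ 0.6771 -0.1469  0.012 ]
 [ 0.7253 -0.1524  0.012 ]] [ 0.6948 -0.213   0.012 ]
strap tri [ 0.6961 -0.2142  0.0097]
knob top tri [0.4837 0.0505 0.0827]
knob depth z [0.4853 0.0502 0.0836]
bed face local [[ 0.0573  0.0421]
 [ 0.0578 -0.0413]]
far [[ 0.2107  0.0425]
 [ 0.2109 -0.0434]]
```

```bash
cat >> h.py <<'E'
KX,KY,YAW=.485,.0505,.071
def down(a):
    c,s=np.cos(a),np.sin(a); return np.array([[0,c,s],[0,s,-c],[-1,0,0.]])
def cl(x,y,z):
    c,s=np.cos(YAW),np.sin(YAW); return np.array([KX+c*x-s*y,KY+s*x+c*y,z])
E
python3 - <<'E'
from h import *
np.set_printoptions(precision=3,suppress=True)
for a in np.arange(-3,3.1,.75): print(a,manip.inverse_kinematics([KX,KY,.062],down(a)))
print(manip.current_tcp_rot())
for b in(0,np.pi): print("strap",manip.inverse_kinematics([.7,-.2,.05],down(1.445+np.pi/2+b)),manip.inverse_kinematics([.7,-.2,.05],down(1.445-np.pi/2+b)))
for b in(0,np.pi):print("place",manip.inverse_kinematics(cl(.045,-.06,.05),down(YAW+np.pi/2+b)))
E
```

```text
-3.0 None
-2.25 [ 0.008  0.439  1.925 -0.     0.778  2.258]
-1.5 [ 0.008  0.439  1.925 -0.     0.778  1.508]
-0.75 [ 0.008  0.439  1.925 -0.     0.778  0.758]
0.0 [ 0.008  0.439  1.925 -0.     0.778  0.008]
0.75 [ 0.008  0.439  1.925 -0.     0.778 -0.742]
1.5 [ 0.008  0.439  1.925 -0.     0.778 -1.492]
2.25 [ 0.008  0.439  1.925 -0.     0.778 -2.242]
3.0 None
[[ 0.     0.407  0.914]
 [-0.     0.914 -0.407]
 [-1.    -0.     0.   ]]
strap None [-0.342  0.828  1.231 -0.     1.083 -0.216]
strap [-0.342  0.828  1.231 -0.     1.083 -0.216] None
place [-0.099  0.526  1.81  -0.     0.805 -1.74 ]
place [-0.099  0.526  1.81  -0.     0.805  1.401]
```

```bash
python3 - <<'E'
from h import *
np.set_printoptions(precision=3,suppress=True)
a=-1.6
manip.move_ptp([KX,KY,.15],down(a)); print(manip.current_time())
manip.move_l([KX,KY,.063],max_speed=.15); print(manip.current_time(),manip.current_force())
manip.set_gripper(0.4,effort=30); print(manip.current_time(),manip.current_force(),manip.current_grip_width(),manip.current_ft_torque(),manip.current_ee_pos())
im,_=manip.grab_frame("side");cv2.imwrite("pics/s1.png",cv2.resize(im[200:330,240:420,::-1],None,fx=4,fy=4))
E
```

```text
3.2
3.9333 [0.276 0.089 0.332]
4.4833 [0.203 0.522 0.663] 0.4044078482212599 [ 0.044 -0.005 -0.034] [0.485 0.05  0.063]
```

View pics/s1.png

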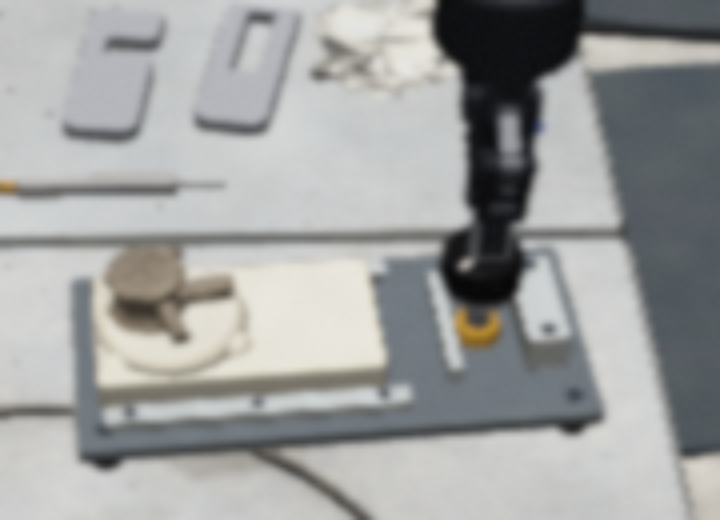

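```bash
python3 - <<'E'
from h import *
np.set_printoptions(precision=3,suppress=True)
im,_=manip.grab_frame("top");cv2.imwrite("pics/t1.png",cv2.resize(im[220:330,210:340,::-1],None,fx=5,fy=5))
im,_=manip.grab_frame("side");cv2.imwrite("pics/s2.png",cv2.resize(im[200:300,310:410,::-1],None,fx=6,fy=6,interpolation=cv2.INTER_CUBIC))
print(manip.look_for("side","clamp_knob"))
manip.set_gripper(0.3,effort=30); print(manip.current_time(),manip.current_force(),manip.current_grip_width())
E
```

```text
[{'at': [0.4916, 0.067, 0.0802], 'confidence': 0.77}, {'at': [0.6981, -0.2072, 0.0118], 'confidence': 0.2}]
4.9333 [0.381 0.646 1.   ] 0.30490681150501986
```

View pics/s2.png

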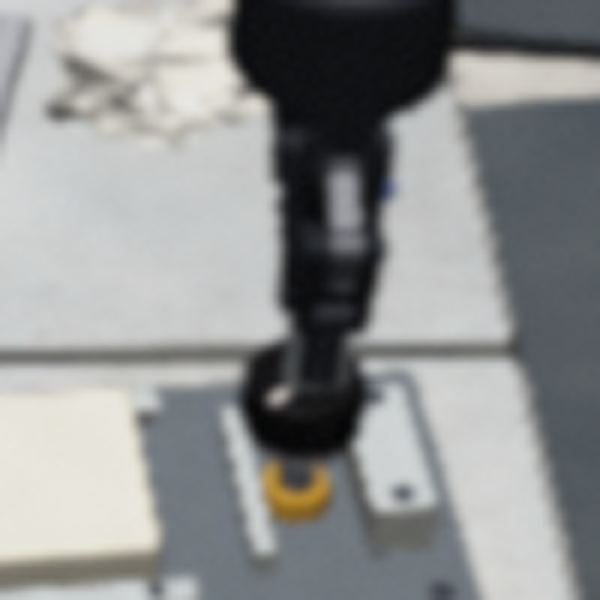

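View pics/t1.png

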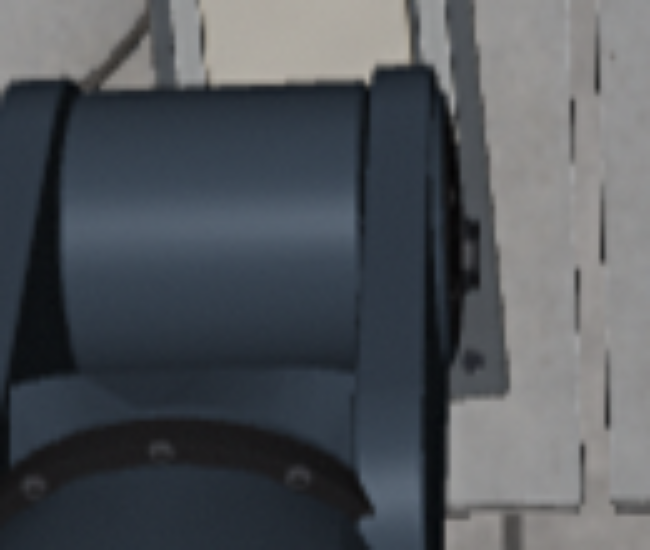

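```bash
python3 - <<'E'
from h import *
np.set_printoptions(precision=3,suppress=True,linewidth=150)
im,d=manip.grab_frame("side");cv2.imwrite("pics/s3.png",cv2.resize(im[200:300,310:410,::-1],None,fx=6,fy=6,interpolation=cv2.INTER_CUBIC))
P=deproj("side",d)
for v in range(220,290,4): print(v,P[v,363],im[v,363])
print(proj("side",[[KX,KY,.063],[KX,KY+.0125,.063],[KX,KY-.0125,.063]]))
print(manip.current_ee_pos(),manip.current_qpos())
E
```

```text
220 [0.493 0.085 0.225] [16 16 20]
224 [0.492 0.088 0.217] [20 21 25]
228 [0.492 0.091 0.21 ] [30 31 35]
232 [0.492 0.092 0.2  ] [34 36 38]
236 [0.488 0.076 0.177] [32 33 35]
240 [0.494 0.113 0.198] [53 55 61]
244 [0.494 0.118 0.192] [18 18 21]
248 [0.491 0.107 0.172] [14 15 16]
252 [0.488 0.094 0.151] [28 29 33]
256 [0.484 0.078 0.126] [21 21 26]
260 [0.483 0.074 0.111] [21 23 26]
264 [0.479 0.059 0.086] [40 42 44]
268 [0.48  0.069 0.084] [24 23 25]
272 [0.48  0.072 0.075] [11 11 13]
276 [0.478 0.067 0.058] [62 59 57]
280 [0.474 0.051 0.031] [169 132  62]
284 [0.475 0.061 0.028] [118  92  50]
288 [0.476 0.069 0.023] [112 119 125]
[[359.17  269.21 ]
 [359.77  273.106]
 [358.58  265.38 ]]
[0.485 0.05  0.063] [ 0.008  0.437  1.924 -0.     0.78   1.608]
```

View pics/s3.png

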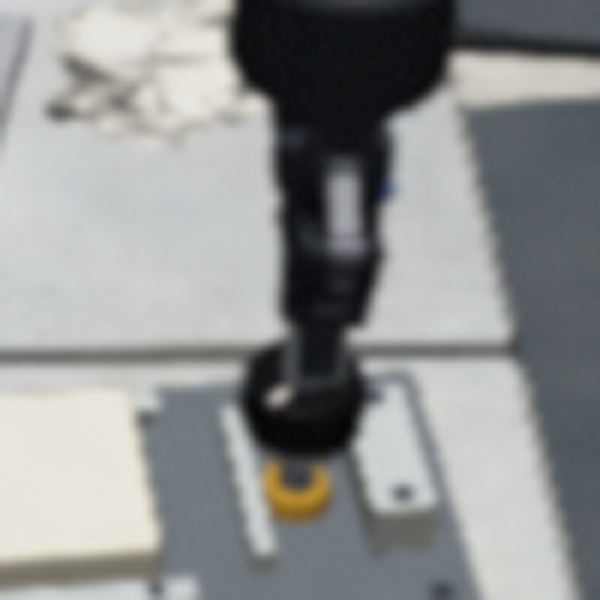

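```bash
python3 - <<'E'
from h import *
np.set_printoptions(precision=3,suppress=True,linewidth=150)
def pic(n):
    im,d=manip.grab_frame("side");cv2.imwrite(f"pics/{n}.png",cv2.resize(im[160:300,300:420,::-1],None,fx=4,fy=4,interpolation=cv2.INTER_CUBIC))
    print(n,manip.current_time(),manip.current_grip_width(),manip.current_force(),manip.current_ee_pos()); return deproj("side",d)
manip.set_gripper(1.0); pic("o1")
manip.move_l([KX,KY,.12]); P=pic("o2")
print(proj("side",manip.current_ee_pos()))
E
python3 -c "
import cv2,numpy as np
cv2.imwrite('pics/o.png',np.hstack([cv2.resize(cv2.imread('pics/%s.png'%n),(390,455)) for n in('o1','o2')]))"
```

```text
o1 5.6417 0.9995121630568279 [ 0.575 -0.291  0.203] [0.485 0.051 0.063]
o2 6.225 0.999829920176428 [-0.276 -1.655  0.763] [0.484 0.05  0.119]
[[361.306 249.808]]
```

View pics/o.png

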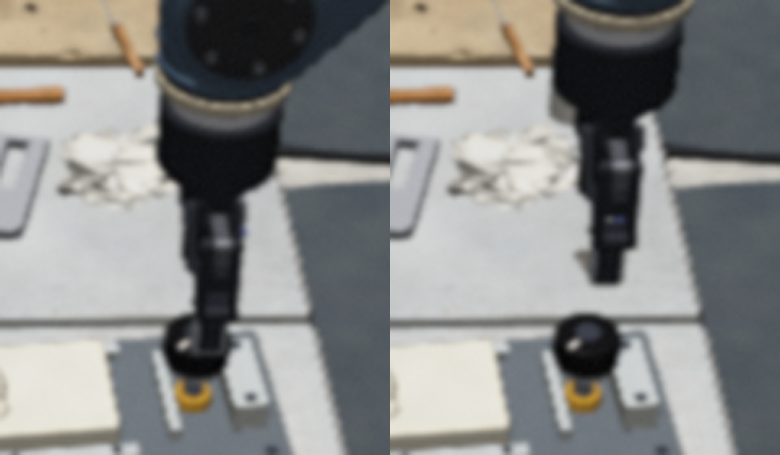

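```bash
python3 - <<'E'
from h import *
np.set_printoptions(precision=1,suppress=True,linewidth=150)
for z in (.12,.133,.15,.2,.27): print(z,proj("side",[[.484,.05,z],[.484,.05+.0425,z],[.484,.05+.057,z],[.484,.05-.0425,z]]).ravel())
im,d=manip.grab_frame("side");cv2.imwrite("pics/o3.png",cv2.resize(im[190:270,320:420,::-1],None,fx=7,fy=7,interpolation=cv2.INTER_NEAREST))
P=deproj("side",d)
np.set_printoptions(precision=3,suppress=True,linewidth=150)
for v in range(200,252,3): print(v,[P[v,u].round(3).tolist() for u in (364,368)])
E
```

```text
0.12 [361.5 249.3 363.7 262.7 364.5 267.5 359.4 236.7]
0.133 [362.  244.7 364.2 258.  365.  262.8 359.8 232.1]
0.15 [362.6 238.4 364.9 251.7 365.7 256.4 360.4 225.9]
0.2 [364.4 219.3 366.9 232.4 367.8 237.1 362.2 207. ]
0.27 [367.3 190.5 369.9 203.2 370.9 207.8 364.8 178.5]
200 [[0.494, 0.083, 0.271], [0.487, 0.085, 0.272]]
203 [[0.494, 0.086, 0.266], [0.487, 0.087, 0.266]]
206 [[0.494, 0.09, 0.262], [0.488, 0.099, 0.268]]
209 [[0.497, 0.111, 0.27], [0.49, 0.111, 0.27]]
212 [[0.498, 0.119, 0.269], [0.49, 0.118, 0.268]]
215 [[0.498, 0.119, 0.263], [0.49, 0.118, 0.261]]
218 [[0.497, 0.117, 0.254], [0.489, 0.117, 0.254]]
221 [[0.496, 0.119, 0.249], [0.489, 0.118, 0.247]]
224 [[0.496, 0.121, 0.243], [0.489, 0.122, 0.244]]
227 [[0.495, 0.119, 0.235], [0.433, -0.179, 0.001]]
230 [[0.495, 0.122, 0.23], [0.486, 0.111, 0.22]]
233 [[0.495, 0.123, 0.223], [0.488, 0.125, 0.225]]
236 [[0.494, 0.121, 0.214], [0.487, 0.123, 0.216]]
239 [[0.49, 0.103, 0.192], [0.483, 0.106, 0.194]]
242 [[0.49, 0.106, 0.187], [0.483, 0.109, 0.189]]
245 [[0.489, 0.105, 0.179], [0.482, 0.106, 0.179]]
248 [[0.454, -0.092, 0.002], [0.443, -0.093, 0.002]]
251 [[0.455, -0.081, 0.002], [0.445, -0.08, 0.003]]
```

View pics/o3.png

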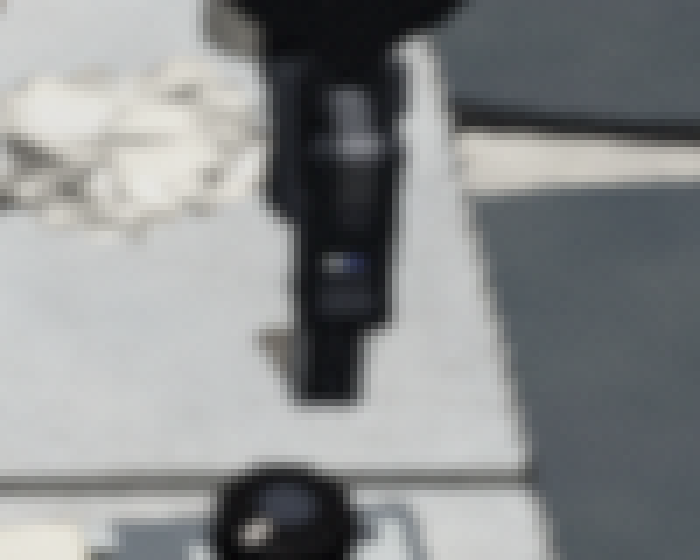

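```bash
python3 - <<'E'
from h import *
np.set_printoptions(precision=3,suppress=True,linewidth=150)
ims=[]
for w in (0.5,0.0):
    manip.set_gripper(w)
    im,d=manip.grab_frame("side");ims.append(cv2.resize(im[190:290,325:405,::-1],None,fx=5,fy=5,interpolation=cv2.INTER_NEAREST))
    P=deproj("side",d); print(w,manip.current_grip_width(),manip.current_ee_pos())
    for v in range(230,270,3): print(v,[P[v,u].round(3).tolist() for u in (362,365,367)])
cv2.imwrite("pics/o4.png",np.hstack(ims)); print(manip.current_time())
E
```

```text
0.5 0.5021093695564712 [0.485 0.05  0.12 ]
230 [[0.497, 0.107, 0.218], [0.49, 0.101, 0.213], [0.486, 0.102, 0.214]]
233 [[0.495, 0.1, 0.205], [0.489, 0.103, 0.207], [0.485, 0.101, 0.206]]
236 [[0.492, 0.084, 0.184], [0.485, 0.08, 0.181], [0.482, 0.086, 0.186]]
239 [[0.491, 0.083, 0.175], [0.485, 0.084, 0.176], [0.481, 0.086, 0.178]]
242 [[0.491, 0.088, 0.172], [0.484, 0.084, 0.168], [0.48, 0.085, 0.17]]
245 [[0.46, -0.087, 0.017], [0.453, -0.086, 0.017], [0.447, -0.092, 0.012]]
248 [[0.458, -0.096, -0.001], [0.451, -0.093, 0.001], [0.446, -0.092, 0.002]]
251 [[0.459, -0.085, -0.001], [0.452, -0.083, 0.001], [0.447, -0.082, 0.001]]
254 [[0.461, -0.069, 0.003], [0.453, -0.073, -0.001], [0.449, -0.07, 0.002]]
257 [[0.479, 0.034, 0.084], [0.472, 0.037, 0.087], [0.449, -0.063, -0.002]]
260 [[0.48, 0.047, 0.087], [0.473, 0.046, 0.086], [0.468, 0.042, 0.082]]
263 [[0.481, 0.057, 0.087], [0.475, 0.057, 0.087], [0.47, 0.056, 0.086]]
266 [[0.482, 0.066, 0.086], [0.475, 0.064, 0.085], [0.471, 0.066, 0.086]]
269 [[0.483, 0.075, 0.086], [0.476, 0.071, 0.082], [0.472, 0.072, 0.083]]
0.0 0.00128682
[... 382 characters left out ...]
.447, -0.097, 0.018]]
245 [[0.46, -0.087, 0.017], [0.452, -0.091, 0.013], [0.448, -0.088, 0.016]]
248 [[0.459, -0.09, 0.004], [0.451, -0.091, 0.003], [0.446, -0.091, 0.003]]
251 [[0.46, -0.079, 0.004], [0.452, -0.081, 0.002], [0.447, -0.082, 0.001]]
254 [[0.461, -0.07, 0.002], [0.453, -0.071, 0.001], [0.448, -0.073, -0.001]]
257 [[0.479, 0.034, 0.084], [0.472, 0.037, 0.087], [0.449, -0.062, -0.001]]
260 [[0.48, 0.048, 0.088], [0.473, 0.045, 0.085], [0.469, 0.048, 0.088]]
263 [[0.481, 0.057, 0.087], [0.474, 0.055, 0.085], [0.47, 0.057, 0.087]]
266 [[0.482, 0.064, 0.085], [0.476, 0.067, 0.087], [0.471, 0.066, 0.086]]
269 [[0.482, 0.071, 0.082], [0.476, 0.073, 0.084], [0.471, 0.068, 0.08]]
7.35
```

View pics/o4.png

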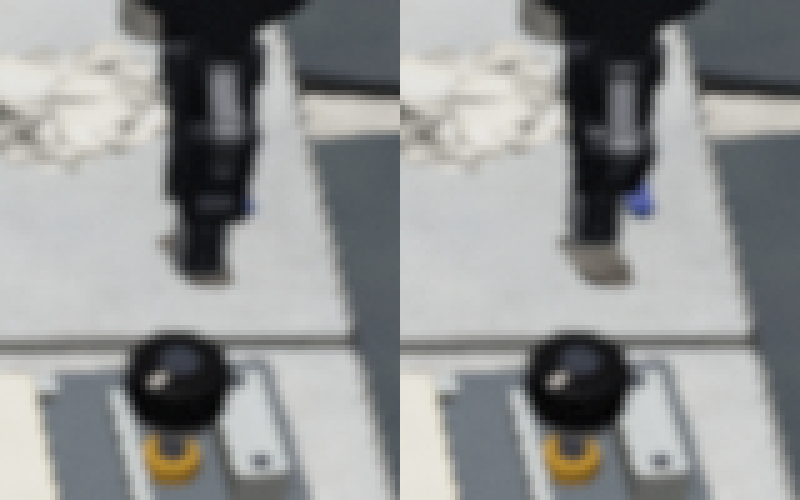

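The fingertips show about 40 mm above where the reported TCP says they should be: at reported z 0.12, shut, they appear at z≈0.16. That explains why the gripper closed above the knob. A lower descent is safe under either reading, so I'll test it by touch.

```bash
python3 - <<'E'
from h import *
np.set_printoptions(precision=3,suppress=True,linewidth=150)
manip.set_gripper(1.0)
for z in (.06,.045,.035,.027):
    manip.move_l([KX,KY,z],max_speed=.1); f=manip.current_force(); print(z,f,manip.current_ee_pos())
    if np.abs(f).max()>6: break
manip.set_gripper(.3,effort=30)
print(manip.current_grip_width(),manip.current_force(),manip.current_ft_torque(),manip.current_ee_pos(),manip.current_time())
im,d=manip.grab_frame("side");cv2.imwrite("pics/p1.png",cv2.resize(im[190:290,310:410,::-1],None,fx=5,fy=5,interpolation=cv2.INTER_NEAREST))
E
```

```text
0.06 [-0.526  0.624  0.343] [0.485 0.051 0.06 ]
0.045 [-0.107  0.386  0.525] [0.485 0.051 0.045]
0.035 [ 0.004  0.168 -0.128] [0.485 0.051 0.035]
0.027 [-0.086  0.822  0.514] [0.485 0.051 0.027]
0.5176435401006626 [-2.304 11.17   8.149] [ 1.915  0.408 -0.011] [0.485 0.052 0.028] 10.1333
```

View pics/p1.png

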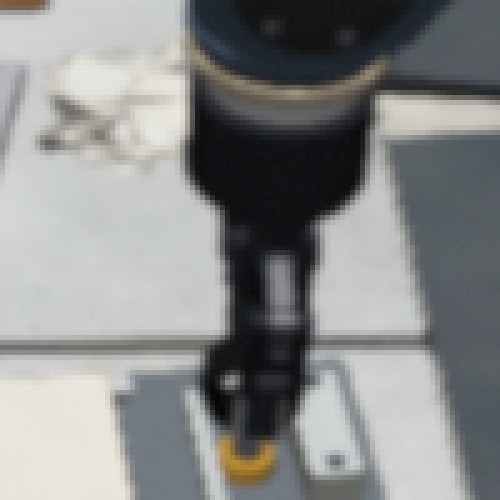

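The grip width of 44 mm confirms the knob is held, so the reported TCP lies about 36–38 mm beyond the real tips. I'll regrip at 90° to centre x, then turn.

```bash
python3 - <<'E'
from h import *
np.set_printoptions(precision=4,suppress=True,linewidth=150)
print(manip.current_ee_pos())
manip.set_gripper(.75)
q=manip.current_qpos(); q[5]-=1.6; manip.move_j(q)
print(manip.current_ee_pos(),manip.current_force(),manip.current_time())
manip.set_gripper(.3,effort=40)
print(manip.current_grip_width(),manip.current_force(),manip.current_ft_torque(),manip.current_ee_pos(),manip.current_time())
E
```

```text
[0.4853 0.0517 0.0277]
[0.485  0.0503 0.0269] [-0.5991  0.0973 -0.2435] 11.9417
0.5108488736485907 [ 2.1769 -0.6041  4.1929] [-0.006  -0.3365 -0.0269] [0.4859 0.0503 0.0274] 12.2417
```

```bash
sed -i 's/^KX,KY,YAW=.*/KX,KY,YAW=.486,.0518,.071/' h.py; python3 - <<'E'
from h import *
np.set_printoptions(precision=4,suppress=True,linewidth=150)
manip.set_gripper(.75)
manip.move_ptp([KX,KY,.027],down(-.6))
manip.set_gripper(.3,effort=50)
print(manip.current_grip_width(),manip.current_force(),manip.current_ft_torque(),manip.current_ee_pos(),manip.current_time())
N=4
for i in range(1,N+1):
    da=3.3*i/N
    manip.move_ptp([KX,KY,.027+da*.00318],down(-.6+da))
    print(i,manip.current_force(),manip.current_ft_torque(),manip.current_qpos()[5],manip.current_ee_pos(),manip.current_time())
im,d=manip.grab_frame("side");cv2.imwrite("pics/p2.png",cv2.resize(im[190:290,310:410,::-1],None,fx=5,fy=5,interpolation=cv2.INTER_NEAREST))
manip.set_gripper(1.0)
manip.move_l([KX,KY,.14],max_speed=.2)
im,d=manip.grab_frame("side");cv2.imwrite("pics/p3.png",cv2.resize(im[190:290,310:410,::-1],None,fx=5,fy=5,interpolation=cv2.INTER_CUBIC)); P=deproj("side",d)
np.save("pics/P3.npy",P);print(manip.look_for("side","clamp_knob")[:1],manip.current_time())
E
```

```text
0.5111568576569788 [-1.8925  0.0369  5.0954] [0.0759 0.3803 0.033 ] [0.4859 0.0518 0.0273] 13.5167
1 [-2.852   0.6448  6.5676] [0.1186 0.3959 0.1414] -0.2135883355812299 [0.4859 0.0518 0.0299] 14.325
2 [-1.6677  0.3561  6.5891] [0.0035 0.478  0.1129] -1.038594573863063 [0.4859 0.0518 0.0325] 15.1333
3 [-2.0445 -0.325   6.4598] [-0.0316  0.4919  0.0963] -1.863588645225014 [0.4859 0.0518 0.0351] 15.9417
4 [-1.9033  0.2313  5.5764] [-0.0035  0.4264  0.1315] -2.6885922581323305 [0.4859 0.0518 0.0378] 16.75
[{'at': [0.4892, 0.0603, 0.0924], 'confidence': 0.69}] 18.0583
```

View pics/p3.png

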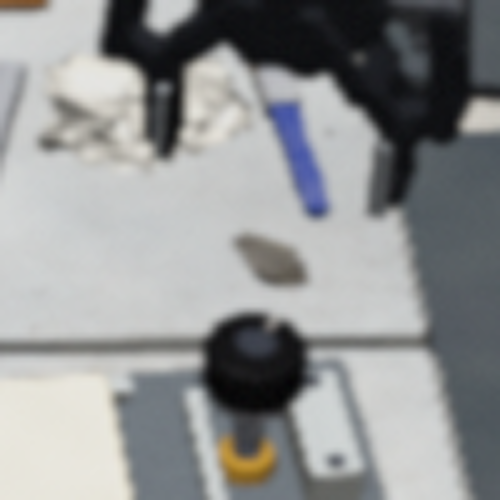

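```bash
cat >> h.py <<'E'
D=.037
Rc=np.array([[np.cos(YAW),-np.sin(YAW),0],[np.sin(YAW),np.cos(YAW),0],[0,0,1]])
def tip(p,R): return np.asarray(p)+D*R[:,0]   # reported-TCP target that puts the real tip at p
E
cat > push.py <<'E'
from h import *
np.set_printoptions(precision=4,suppress=True,linewidth=150)
t=np.radians(10)
x=np.array([-np.sin(t),0,-np.cos(t)]); y=np.array([0,1.,0]); R=Rc@np.c_[x,y,np.cross(x,y)]
E
python3 - <<'E'
from push import *
for p in ((.25,0,.14),(.25,0,.034),(.185,0,.034)): print(manip.inverse_kinematics(tip(cl(*p),R),R))
manip.set_gripper(0.0)
manip.move_ptp(tip(cl(.25,0,.15),R),R)
print(manip.current_time(),manip.current_force())
manip.move_l(tip(cl(.25,0,.036),R),max_speed=.12)
print(manip.current_time(),manip.current_force())
im,d=manip.grab_frame("side");cv2.imwrite("pics/p4.png",cv2.resize(im[190:330,230:400,::-1],None,fx=4,fy=4,interpolation=cv2.INTER_CUBIC))
im,d=manip.grab_frame("top");cv2.imwrite("pics/p5.png",cv2.resize(im[130:320,220:340,::-1],None,fx=3,fy=3,interpolation=cv2.INTER_CUBIC))
E
```

```text
[ 0.0336  0.8855  0.9915 -0.0066  1.439  -1.6068]
[ 0.0336  0.9975  1.0383 -0.0068  1.2803 -1.6057]
[ 0.0302  0.8829  1.2789 -0.0077  1.1542 -1.6079]
19.8333 [-0.0353 -0.6139  0.8195]
20.9333 [-0.3286  0.4296  0.7068]
```

View pics/p4.png

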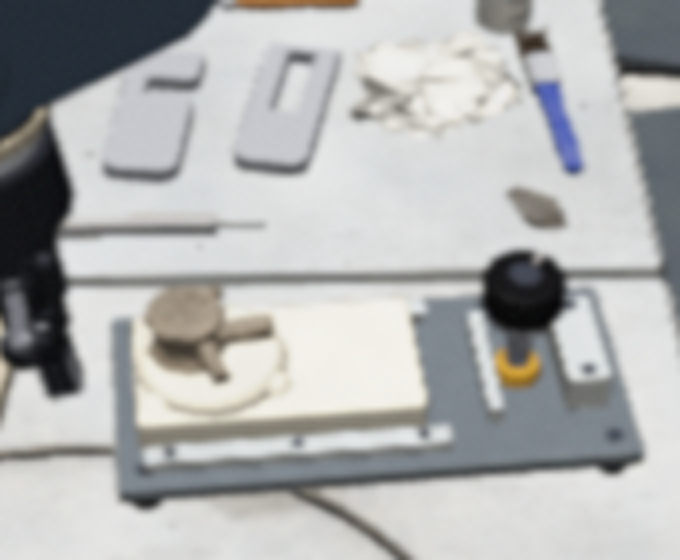

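View pics/p5.png

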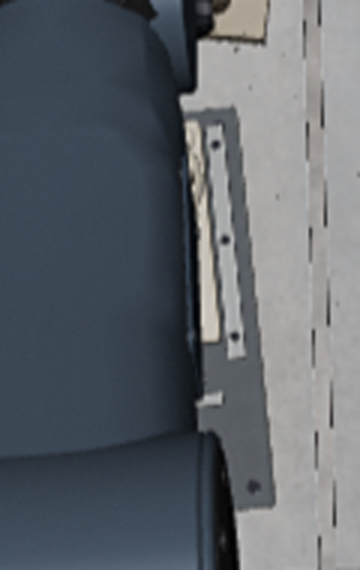

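```bash
python3 - <<'E'
from push import *
for z in (.02,.036,.05): print(z,(proj("side",[cl(.25,0,z),cl(.25,.012,z),cl(.239,.012,z)])-[230,190]+.5)*4)
print(manip.current_ee_pos(),tip(cl(.25,0,.036),R))
E
```

```text
0.02 [[ 63.7194 406.9825]
 [ 63.8581 422.5865]
 [ 84.1737 421.1928]]
0.036 [[ 61.5683 386.2173]
 [ 61.6906 401.797 ]
 [ 82.1991 400.4119]]
0.05 [[ 59.6528 367.7276]
 [ 59.7602 383.283 ]
 [ 80.4406 381.906 ]]
[0.7296 0.0691 0.0006] [ 0.729   0.0691 -0.0004]
```

```bash
sed -i 's/^D=.*/D=.039/' h.py; python3 - <<'E'
from push import *
Z=.033
def st(p,s):
    manip.move_l(tip(cl(p,0,Z),R),max_speed=s); f=Rc.T@manip.current_force(); print(round(p,4),f,manip.current_time()); return f
manip.move_l(tip(cl(.25,0,Z),R),max_speed=.1)
st(.23,.1);st(.215,.06);st(.2,.06)
p=.2
while p>.178:
    p-=.002
    f=st(p,.03)
    if f[0]>14: break
im,d=manip.grab_frame("side");cv2.imwrite("pics/p6.png",cv2.resize(im[190:330,230:400,::-1],None,fx=4,fy=4,interpolation=cv2.INTER_CUBIC))
E
```

```text
0.23 [0.3256 1.111  0.2579] 21.6333
0.215 [-0.0264 -0.0968  1.0626] 22.0333
0.2 [-0.25   -0.0059 -0.8067] 22.4333
0.198 [ 2.2276 -0.4575 -0.6504] 22.6833
0.196 [ 2.5921 -0.8903 -0.6291] 22.9333
0.194 [ 2.042  -0.0442 -0.6302] 23.1833
0.192 [ 1.7763 -0.3703 -0.1546] 23.4333
0.19 [ 2.6173 -0.3818  0.408 ] 23.6833
0.188 [ 8.132   1.0664 -4.207 ] 23.9333
0.186 [15.1153  2.3535 -3.9783] 24.1833
```

View pics/p6.png

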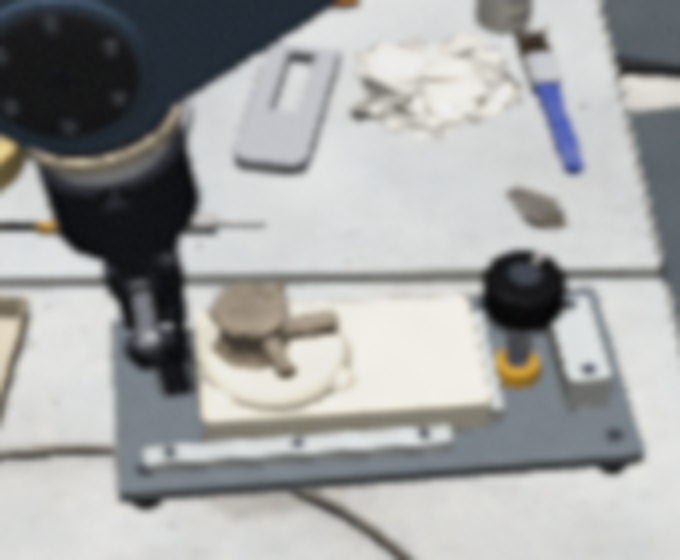

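```bash
python3 - <<'E'
from h import *
np.set_printoptions(precision=2,suppress=True,linewidth=150)
W=np.load("pics/str1.npy")[:,:2]*1e3
R=cv2.minAreaRect(W.astype(np.float32)); print(R)
th=1.445; c=np.array(R[0]); M=np.array([[np.cos(th),np.sin(th)],[-np.sin(th),np.cos(th)]])
L=(W-c)@M.T
print(L.min(0),L.max(0))
# long edge slopes
for lo,hi in((-26,-21),(21,26)):
    m=(L[:,1]>lo)&(L[:,1]<hi)&(L[:,0]>-8)&(L[:,0]<48) if hi>0 else (L[:,1]>lo)&(L[:,1]<hi)&(abs(L[:,0])<55)
    print("edge",np.polyfit(L[m,0],L[m,1],1),m.sum())
m=(L[:,0]>-64)&(L[:,0]<-58)&(abs(L[:,1])<20); print("square end",np.polyfit(L[m,1],L[m,0],1))
m=(L[:,0]>58)&(abs(L[:,1])<12); print("nose",np.polyfit(L[m,1],L[m,0],1))
for lo,hi in((-40,-27),(-27,-10)):
    m=(L[:,0]>lo)&(L[:,0]<hi)&(L[:,1]>-4)&(L[:,1]<18); print("notch side",np.polyfit(L[m,1],L[m,0],1))
m=(L[:,0]>-30)&(L[:,0]<-20)&(abs(L[:,1])<17); print("notch bottom",L[m,1].mean() if m.any() else None)
E
```

```text
((696.632568359375, -214.0126953125), (127.468994140625, 47.673255920410156), 82.78724670410156)
[-63.73 -23.84] [63.73 23.84]
edge [ -0.01 -23.02] 410
edge [-0.  23.3] 209
square end [  0.   -63.02]
nose [-0.01 63.27]
notch side [ -0.02 -35.53]
notch side [  0.05 -14.56]
notch bottom -10.485355168205462
```

```bash
cat >> h.py <<'E'
SX,SY,SYAW=.6975,-.213,1.442
SG=.020   # grip at strap x
def st2(x,y,z):
    c,s=np.cos(SYAW),np.sin(SYAW); return np.array([SX+c*x-s*y,SY+s*x+c*y,z])
E
python3 - <<'E'
from push import *
manip.move_l(tip(cl(.21,0,.036),R),max_speed=.12)
manip.move_l(tip(cl(.225,0,.13),R),max_speed=.2)
G=down(SYAW-np.pi/2)
manip.move_ptp(tip(st2(SG,0,.08),G),G)
manip.set_gripper(.72)
print(manip.current_time())
manip.move_l(tip(st2(SG,0,.02),G),max_speed=.12)
print(manip.current_time(),manip.current_force(),manip.current_ee_pos())
im,d=manip.grab_frame("side");cv2.imwrite("pics/g1.png",cv2.resize(im[150:330,200:400,::-1],None,fx=3,fy=3,interpolation=cv2.INTER_CUBIC))
im,d=manip.grab_frame("top");cv2.imwrite("pics/g2.png",cv2.resize(im[130:320,220:440,::-1],None,fx=3,fy=3,interpolation=cv2.INTER_CUBIC))
E
```

```text
27.0833
27.7333 [-0.4743  0.1958  0.7191] [ 0.7004 -0.1933 -0.0186]
```

View pics/g1.png

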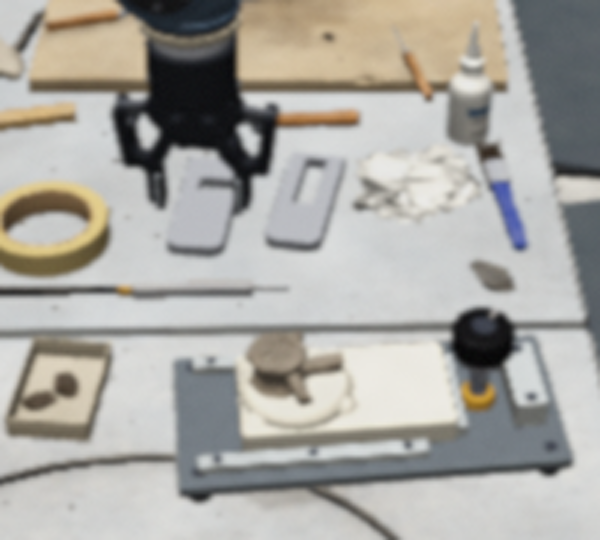

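View pics/g2.png

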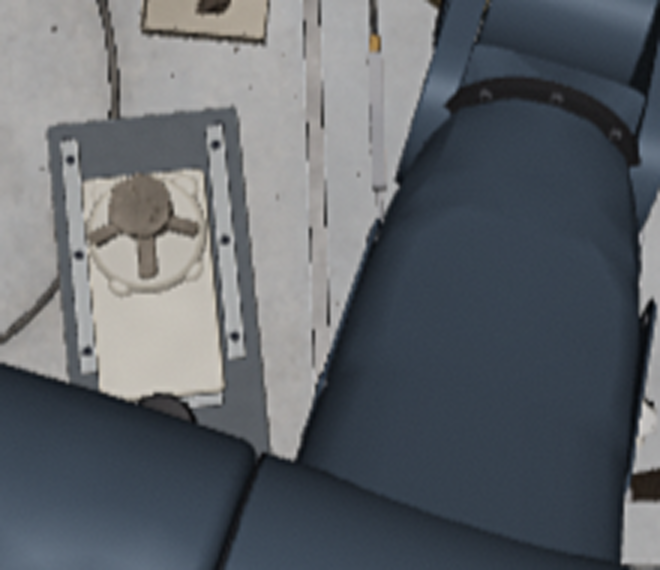

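```bash
python3 - <<'E'
from h import *
np.set_printoptions(precision=3,suppress=True,linewidth=150)
f=lambda X:(proj("side",X)-[200,150]+.5)*3
for z in (.02,.025,.03): print(z,f([st2(SG,y,z) for y in(.0306,-.0306,.0386,-.0386)]).ravel())
G=down(SYAW-np.pi/2)
z=.02
for z in (.012,.009,.007,.005,.003,.001,-.001,-.003):
    manip.move_l(tip(st2(SG,0,z),G),max_speed=.04); F=manip.current_force(); print(z,F,manip.current_ee_pos()[2]+D,manip.current_time())
    if abs(F[2])>5 or np.abs(F).max()>8: break
im,d=manip.grab_frame("side");cv2.imwrite("pics/g3.png",cv2.resize(im[170:250,210:330,::-1],None,fx=6,fy=6,interpolation=cv2.INTER_CUBIC))
E
```

```text
0.02 [233.773 210.58  163.634 205.838 242.964 211.202 154.488 205.22 ]
0.025 [233.584 205.952 163.273 201.209 242.797 206.574 154.105 200.591]
0.03 [233.393 201.302 162.911 196.557 242.63  201.924 153.721 195.939]
0.012 [-0.17   0.715  1.072] 0.011673529080478307 28.1833
0.009 [ 0.728  0.472 -0.758] 0.008795806826984325 28.4333
0.007 [-0.255  0.312  0.11 ] 0.006864610487009211 28.6833
0.005 [ 0.829 -0.416  0.094] 0.0048176009947953 28.9333
0.003 [-0.032 -0.3    0.322] 0.002842108434370799 29.1833
0.001 [ 0.038 -0.649  3.055] 0.0013159153323808043 29.4333
-0.001 [-7.625  2.487 19.038] 0.001200504446154084 29.6833
```

View pics/g3.png

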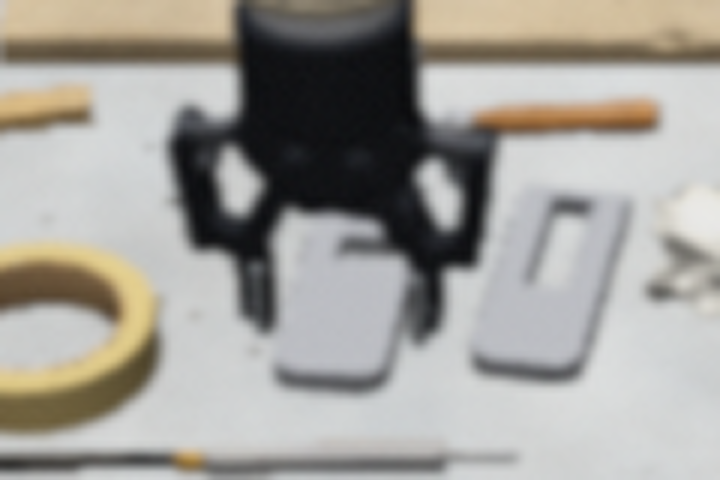

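```bash
python3 - <<'E'
from h import *
np.set_printoptions(precision=4,suppress=True,linewidth=150)
G=down(SYAW-np.pi/2)
manip.move_l(tip(st2(SG,0,.005),G),max_speed=.05); print(manip.current_force())
manip.set_gripper(.4,effort=60); print(manip.current_grip_width(),manip.current_force(),manip.current_ft_torque(),manip.current_ee_pos(),manip.current_time(),tip(st2(SG,0,.005),G))
manip.move_l(tip(st2(SG,0,.12),G),max_speed=.2); print(manip.current_grip_width(),manip.current_force(),manip.current_ft_torque(),manip.current_time())
im,d=manip.grab_frame("side");cv2.imwrite("pics/g4.png",cv2.resize(im[100:250,210:360,::-1],None,fx=4,fy=4,interpolation=cv2.INTER_CUBIC))
E
```

```text
[ 0.1413 -0.9245  0.4251]
0.5679421225626617 [-0.5819  0.3258  2.8256] [0.0471 0.1256 0.0139] [ 0.7001 -0.1932 -0.0341] 30.2583 [ 0.7001 -0.1932 -0.034 ]
0.5656332359305246 [ 0.0402 -0.0486 -2.8203] [ 0.0238 -0.0066 -0.0204] 30.9833
```

View pics/g4.png

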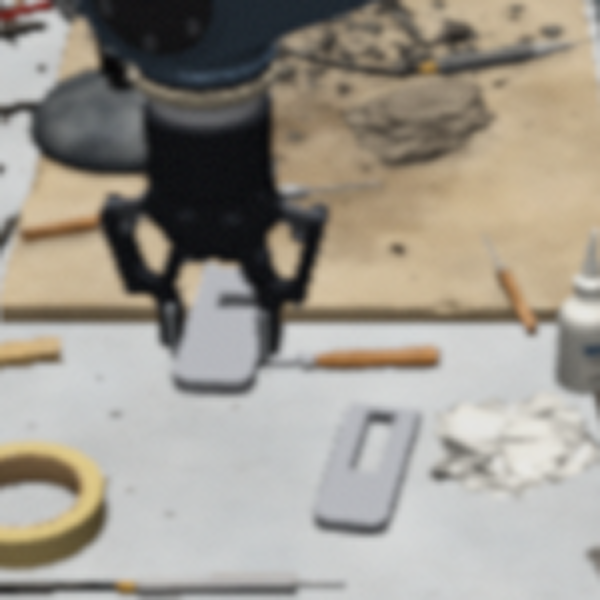

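```bash
cat >> h.py <<'E'
ZB=.0341  # strap underside = TCP z + ZB
def pl(x,y,z): p=cl(x,y,0); p[2]=z-ZB; return p
E
python3 - <<'E'
from h import *
np.set_printoptions(precision=4,suppress=True,linewidth=150)
G=down(YAW-np.pi/2)
manip.move_ptp(pl(.045,-.09,.12),G); print(manip.current_time())
manip.move_l(pl(.045,-.09,.049),max_speed=.15); print(manip.current_time(),manip.current_force(),manip.current_grip_width())
im,d=manip.grab_frame("side");cv2.imwrite("pics/i1.png",cv2.resize(im[190:330,260:400,::-1],None,fx=4,fy=4,interpolation=cv2.INTER_CUBIC))
im,d=manip.grab_frame("top");cv2.imwrite("pics/i2.png",cv2.resize(im[130:320,220:360,::-1],None,fx=3,fy=3,interpolation=cv2.INTER_CUBIC))
E
```

```text
32.4167
33.0417 [-0.6653 -0.2837 -2.6438] 0.5638029671979671
```

View pics/i1.png

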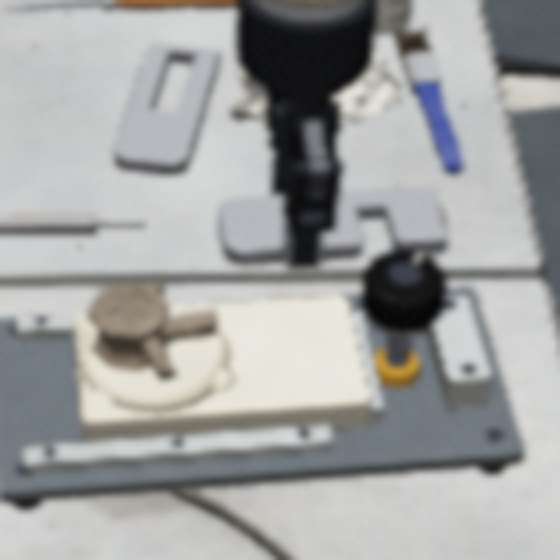

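View pics/i2.png

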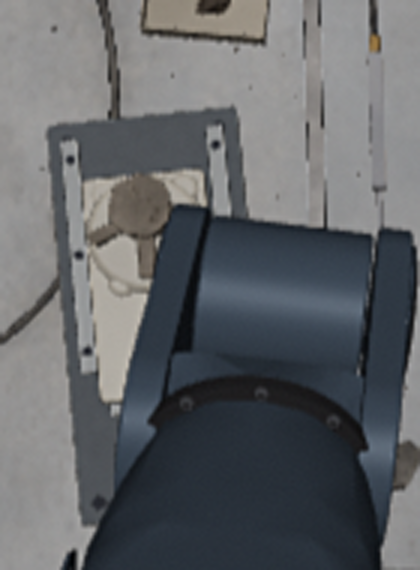

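```bash
python3 - <<'E'
from h import *
np.set_printoptions(precision=4,suppress=True,linewidth=150)
im,d=manip.grab_frame("side")
cv2.imwrite("pics/i3.png",cv2.resize(im[232:290,325:378,::-1],None,fx=10,fy=10,interpolation=cv2.INTER_CUBIC))
f=lambda X:(proj("side",X)-[325,232]+.5)*10
print("pred notch corners",f([cl(.009,-.065,.061),cl(-.009,-.065,.061),cl(.009,-.099,.061),cl(-.009,-.099,.061)]).ravel())
print("pred screw axis",f([cl(0,0,.03),cl(0,0,.06),cl(0,0,.095)]).ravel())
print("pred heel front top corners",f([cl(-.022,.033,.046),cl(-.046,.033,.046)]).ravel())
E
```

```text
pred notch corners [254.1    198.1769 331.4372 193.4616 230.7164 103.8762 306.4298  99.4107]
pred screw axis [332.3756 489.4917 341.8253 391.2108 353.272  272.1613]
pred heel front top corners [463.4474 534.9912 571.7057 527.5995]
```

View pics/i3.png

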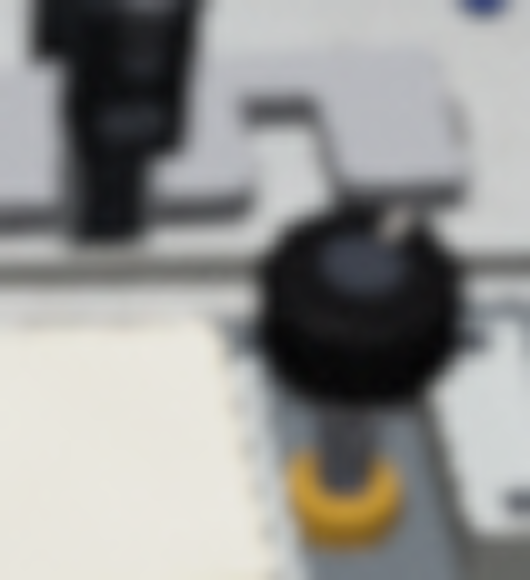

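```bash
python3 - <<'E'
from h import *
np.set_printoptions(precision=1,suppress=True,linewidth=220)
acc=0
for i in range(3):
    im,d=manip.grab_frame("side"); acc=acc+im.astype(float).mean(2)
g=acc/3
print("cols 346..362")
for v in range(242,254): print(v,g[v,346:363].astype(int))
print("screw cols 352..366")
for v in range(270,282): print(v,g[v,350:368].astype(int))
print("knob"); 
for v in range(256,268): print(v,g[v,346:376].astype(int))
for v in (244,246,247,248,249,250): print(v,"pred notch edges", end=' ')
def ed(xl,z):
    P=proj("side",[cl(xl,-.065,z),cl(xl,-.09,z)]); return lambda v: P[0,0]+(v-P[0,1])*(P[1,0]-P[0,0])/(P[1,1]-P[0,1])
print()
for v in range(243,252): print(v,[round(ed(x,z)(v),1) for x in(.009,-.009) for z in(.061,.049)])
A=proj("side",[cl(0,0,.03),cl(0,0,.06)]); print([(v,round(A[0,0]+(v-A[0,1])*(A[1,0]-A[0,0])/(A[1,1]-A[0,1]),1)) for v in (272,276,280)])
E
```

```text
cols 346..362
242 [185 181 164 134 109 100  99  97  96 100 124 158 179 185 185 185 185]
243 [185 182 166 131  98  88  88  90  91  94 113 149 177 185 185 185 185]
244 [185 184 173 148 126 125 129 133 134 129 123 142 171 183 185 185 184]
245 [186 185 179 168 167 174 179 181 180 170 146 139 162 181 185 185 186]
246 [186 185 183 180 185 195 199 199 197 188 161 139 155 178 185 185 185]
247 [186 185 184 183 186 196 200 201 200 192 169 142 150 174 185 186 186]
248 [186 186 184 182 181 189 199 202 201 197 181 151 145 166 180 185 186]
249 [185 184 182 177 176 186 198 202 203 201 190 158 135 145 162 169 171]
250 [174 171 165 160 167 185 200 203 203 203 195 164 125 113 122 130 131]
251 [138 133 126 127 152 184 201 205 204 203 193 162 116  84  81  85  88]
252 [ 95  93  91 104 146 185 202 203 196 186 168 135  92  58  51  52  58]
253 [ 88  92  99 124 162 189 194 184 162 134 109  81  53  34  29  30  44]
screw cols 352..366
270 [179 137  93  55  32  18  11  10   9   9   9   7   9   8   9   9  17  51]
271 [187 156 116  84  59  41  28  21  17  14  12  13  14  15  17  22  34  76]
272 [191 165 129 104  
[... 2509 characters left out ...]
.float64(346.8), np.float64(355.8), np.float64(354.5)]
245 [np.float64(348.3), np.float64(347.1), np.float64(356.1), np.float64(354.7)]
246 [np.float64(348.6), np.float64(347.3), np.float64(356.4), np.float64(355.0)]
247 [np.float64(348.8), np.float64(347.6), np.float64(356.6), np.float64(355.2)]
248 [np.float64(349.1), np.float64(347.8), np.float64(356.9), np.float64(355.5)]
249 [np.float64(349.3), np.float64(348.1), np.float64(357.2), np.float64(355.8)]
250 [np.float64(349.6), np.float64(348.3), np.float64(357.4), np.float64(356.0)]
251 [np.float64(349.8), np.float64(348.6), np.float64(357.7), np.float64(356.3)]
[(272, np.float64(358.5)), (276, np.float64(358.2)), (280, np.float64(357.8))]
```

```bash
cat > ins.py <<'E'
from h import *
import sys
np.set_printoptions(precision=3,suppress=True,linewidth=150)
G=down(YAW-np.pi/2)
def go(ys,x,z,s=.06):
    for y in ys:
        manip.move_l(pl(x,y,z),max_speed=s); f=Rc.T@manip.current_force(); print(y,f,(Rc.T@manip.current_ft_torque()),round(manip.current_time(),2))
        if max(abs(f[0]),abs(f[1]),abs(f[2]+2.6))>7: return False
    return True
E
python3 - <<'E'
from ins import *
print(go((-.05,-.04,-.03),.0455,.049))
im,d=manip.grab_frame("side");cv2.imwrite("pics/i4.png",cv2.resize(im[215:305,310:400,::-1],None,fx=6,fy=6,interpolation=cv2.INTER_CUBIC))
E
```

```text
-0.05 [-0.588  0.204 -1.777] [-0.059 -0.035 -0.024] 34.16
-0.04 [-0.089  0.744 -2.585] [-0.018 -0.058 -0.006] 34.48
-0.03 [-0.361 -0.639 -1.537] [-0.034 -0.092  0.012] 34.79
True
```

View pics/i4.png

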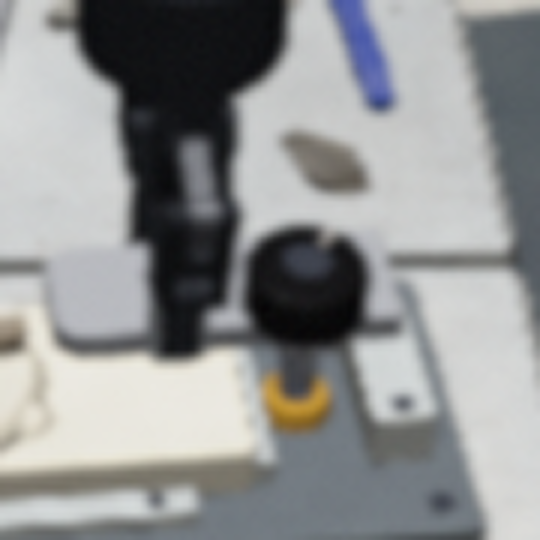

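```bash
python3 - <<'E'
from ins import *
print(go((-.024,-.018,-.012,-.006,0),.0455,.049,.04))
im,d=manip.grab_frame("side");cv2.imwrite("pics/i5.png",cv2.resize(im[215:305,300:400,::-1],None,fx=6,fy=6,interpolation=cv2.INTER_CUBIC))
E
```

```text
-0.024 [ 0.748  0.294 -2.576] [-0.05  -0.027 -0.029] 35.14
-0.018 [ 0.012  1.004 -2.177] [0.006 0.022 0.001] 35.44
-0.012 [ 0.606  0.065 -1.456] [-0.008 -0.009 -0.011] 35.74
-0.006 [-0.386  0.203 -2.549] [ 0.022 -0.064 -0.043] 36.04
0 [ 0.962  0.003 -1.679] [-0.009 -0.061  0.018] 36.34
True
```

View pics/i5.png

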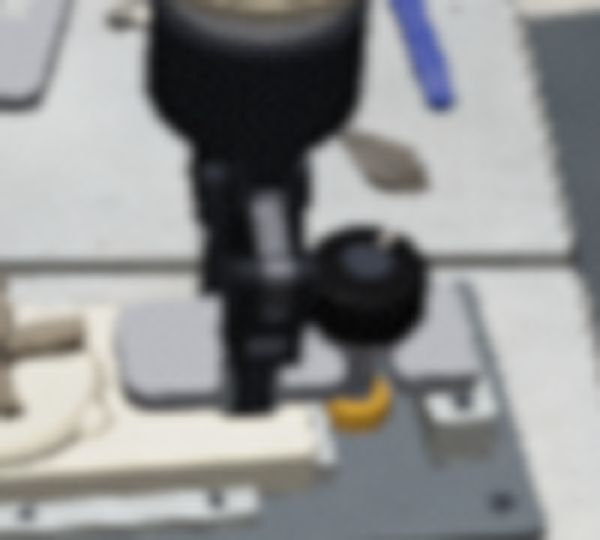

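```bash
python3 - <<'E'
from ins import *
for z in (.047,.046,.0453,.0446,.044):
    manip.move_l(pl(.0455,0,z),max_speed=.03); f=manip.current_force(); print(z,f,manip.current_ft_torque(),manip.current_ee_pos()[2]+ZB)
    if f[2]>2: break
manip.set_gripper(.72); print(manip.current_time(),manip.current_force())
manip.move_l(pl(.0455,0,.12),max_speed=.15); print(manip.current_time(),manip.current_force())
manip.move_ptp(np.r_[cl(.06,-.02,0)[:2],.17],G)
im,d=manip.grab_frame("side");cv2.imwrite("pics/i6.png",cv2.resize(im[225:325,280:400,::-1],None,fx=6,fy=6,interpolation=cv2.INTER_CUBIC))
E
```

```text
0.047 [-0.826 -0.689 -1.803] [-0.028 -0.016  0.005] 0.04684847855389085
0.046 [ 0.002 -0.316 -0.867] [ 0.025 -0.037  0.022] 0.0460042176546025
0.0453 [-3.609 -0.456  7.735] [-0.028  0.527 -0.005] 0.04592729525377066
37.425 [ 0.626  0.573 -0.215]
38.075 [ 0.022  0.339 -0.022]
```

View pics/i6.png

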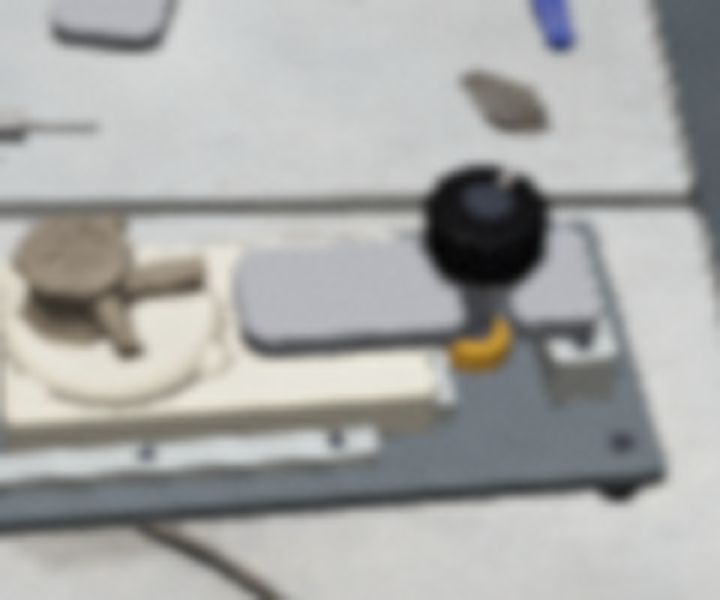

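```bash
cat > tight.py <<'E'
from h import *
np.set_printoptions(precision=3,suppress=True,linewidth=150)
A0=1.2; Z0=.037
def turn(da):
    manip.move_ptp([KX,KY,Z0-da*.00318],down(A0-da)); m=manip.current_ft_torque(); print(round(da,2),manip.current_force(),m,round(manip.current_grip_width(),3),round(manip.current_time(),2)); return m
E
python3 - <<'E'
from tight import *
manip.set_gripper(1.0)
manip.move_ptp([KX,KY,.14],down(A0)); print(manip.current_time())
manip.move_l([KX,KY,Z0],max_speed=.15); print(manip.current_time(),manip.current_force())
manip.set_gripper(.3,effort=60); print(manip.current_grip_width(),manip.current_force(),manip.current_ft_torque(),manip.current_ee_pos(),manip.current_time())
if manip.current_grip_width()>.45:
    for da in (.8,1.5): turn(da)
E
```

```text
41.2083
42.0417 [-0.773  0.059  0.279]
0.505563316330211 [-2.795 -1.124  9.789] [-0.21   0.52   0.006] [0.486 0.052 0.038] 42.5083
0.8 [-3.573 -2.57  10.996] [-0.507  0.666 -0.127] 0.503 43.29
1.5 [-4.959 -3.017 10.438] [-0.541  0.88  -0.178] 0.505 44.0
```

```bash
python3 - <<'E'
from tight import *
da=1.5
while da<3.2:
    da+=.1
    m=turn(da)
    if m[2]<-.55: break
im,d=manip.grab_frame("side");cv2.imwrite("pics/k1.png",cv2.resize(im[225:325,280:400,::-1],None,fx=6,fy=6,interpolation=cv2.INTER_CUBIC))
E
```

```text
1.6 [-5.418 -3.171 11.591] [-0.446  0.858 -0.157] 0.508 44.25
1.7 [-5.292 -2.756 11.442] [-0.483  0.909 -0.169] 0.51 44.5
1.8 [-6.12  -3.492 11.373] [-0.374  0.909 -0.123] 0.508 44.75
1.9 [-5.05  -2.317 12.424] [-0.427  0.906 -0.165] 0.504 45.0
2.0 [-5.031 -3.156 11.744] [-0.426  0.928 -0.163] 0.51 45.25
2.1 [-5.758 -1.072 11.956] [-0.392  0.974 -0.136] 0.508 45.5
2.2 [-6.177 -1.108 14.938] [-0.388  1.092 -0.228] 0.508 45.75
2.3 [-8.626 -2.262 18.366] [-0.416  1.305 -0.326] 0.508 46.0
2.4 [-8.856 -0.995 22.386] [-0.359  1.536 -0.126] 0.506 46.25
2.5 [-10.336  -0.956  26.221] [-0.388  1.741  0.158] 0.508 46.5
2.6 [-12.821   0.13   31.583] [-0.359  1.954  0.333] 0.506 46.75
2.7 [-4.77   0.22  23.261] [-0.39   0.437  0.104] 0.511 47.0
2.8 [ 5.97  -0.424 17.395] [-0.496 -1.049 -0.037] 0.508 47.25
2.9 [ 5.696 -3.268 19.38 ] [-0.782 -0.628 -0.134] 0.505 47.5
3.0 [ 0.236 -5.026 21.202] [-0.848  0.008 -0.136] 0.506 47.75
3.1 [ 2.822 -8.352 17.935] [-1.678 -0.232 -0.443] 0.507 48.0
3.2 [-1.967 -7.152 20.256] [-1.017  0.307 -0.797] 0.507 48.25
```

View pics/k1.png

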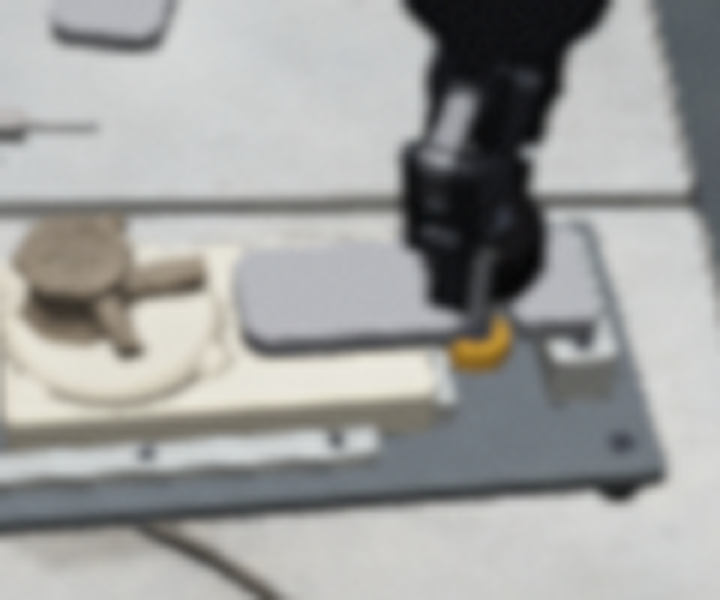

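Contact shows from about 2.2 rad. After that the moment climbs, then drops, which suggests the pads slipped. I'll regrip and do a clean tightening check.

```bash
python3 - <<'E'
from tight import *
manip.set_gripper(.75)
im,d=manip.grab_frame("side");cv2.imwrite("pics/k2.png",cv2.resize(im[225:325,280:400,::-1],None,fx=6,fy=6,interpolation=cv2.INTER_CUBIC))
a=.3; z=.0295
manip.move_ptp([KX,KY,z],down(a)); print(manip.current_force(),manip.current_time())
manip.set_gripper(.3,effort=70); print(manip.current_grip_width(),manip.current_force(),manip.current_ft_torque())
for da in np.arange(.05,.5,.05):
    manip.move_ptp([KX,KY,z],down(a-da)); m=manip.current_ft_torque(); print(round(da,2),manip.current_force(),m,manip.current_time())
    if m[2]<-.6: break
E
```

```text
[-0.584 -0.74  -0.141] 50.6667
0.5071033998164428 [-3.027 -0.2    6.789] [-0.039  0.415 -0.021]
0.05 [-2.267 -0.642  6.31 ] [-0.015  0.355  0.865] 51.2417
0.1 [-2.971 -0.004  6.57 ] [-0.02   0.338  0.969] 51.4917
0.15 [-3.068  0.046  5.948] [0.043 0.361 1.   ] 51.7417
0.2 [-2.254  0.072  5.363] [0.051 0.283 1.183] 51.9917
0.25 [-1.896 -7.976  5.05 ] [-1.494  0.377 -0.718] 52.2417
```

View pics/k2.png

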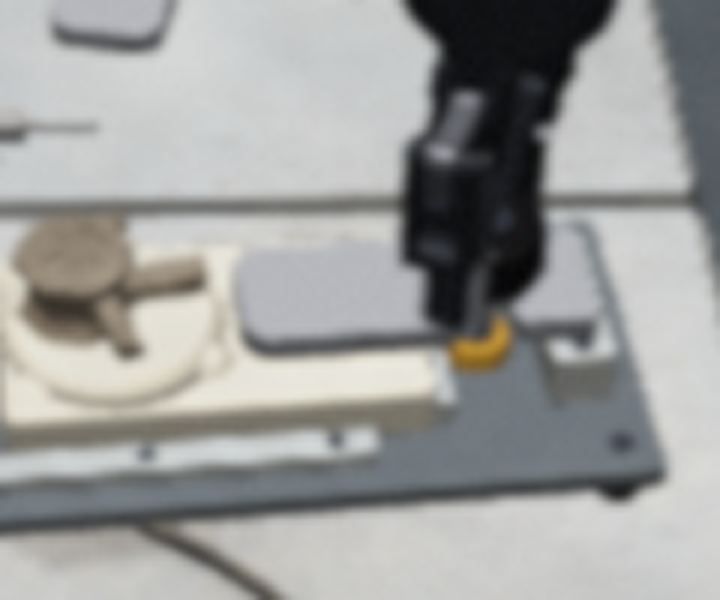

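```bash
python3 - <<'E'
from tight import *
z=.0295;a=.05
manip.set_gripper(.75)
manip.move_ptp([KX,KY,z],down(a))
manip.set_gripper(.3,effort=60); print(manip.current_grip_width(),manip.current_force(),manip.current_ft_torque(),manip.current_ee_pos(),manip.current_time())
for da in np.arange(.03,.4,.03):
    manip.move_ptp([KX,KY,z],down(a-da)); m=manip.current_ft_torque(); print(round(da,2),manip.current_force(),m,manip.current_time())
    if abs(m[2])>.6: break
manip.set_gripper(.75); print(manip.current_force(),manip.current_ft_torque(),manip.current_time())
im,d=manip.grab_frame("side");cv2.imwrite("pics/k3.png",cv2.resize(im[225:325,280:400,::-1],None,fx=6,fy=6,interpolation=cv2.INTER_CUBIC))
E
```

```text
0.5037609294407626 [-2.832  0.021  6.626] [0.017 0.479 0.053] [0.486 0.052 0.03 ] 53.1583
0.03 [-1.698 -6.221  6.269] [-1.16   0.502 -0.147] 53.4083
0.06 [ -3.087 -11.687   6.822] [-2.048  0.455  0.156] 53.6583
0.09 [ -2.876 -16.222   6.908] [-2.583  0.613  0.769] 53.9083
[-0.245  0.393  0.248] [ 0.011 -0.013  0.022] 54.2417
```

```bash
python3 - <<'E'
from tight import *
manip.move_l([KX,KY,.15],max_speed=.2); print(manip.current_time())
q=manip.current_qpos(); q[0]+=.75; manip.move_j(q); print(manip.current_time())
im,d=manip.grab_frame("side");cv2.imwrite("pics/z1.png",cv2.resize(im[225:325,270:400,::-1],None,fx=6,fy=6,interpolation=cv2.INTER_CUBIC))
im,d=manip.grab_frame("top");cv2.imwrite("pics/z2.png",cv2.resize(im[140:320,210:340,::-1],None,fx=3,fy=3,interpolation=cv2.INTER_CUBIC));cv2.imwrite("pics/z3.png",im[:,:,::-1])
P=deproj("top",d)
u,v=np.meshgrid(np.arange(640),np.arange(480))
k=proj("top",[.485,.05,.088])[0]; m=np.hypot(u-k[0],v-k[1])<6; print("knob top z",np.median(P[m][:,2]))
print(manip.look_for("top","notched_strap")[:2],manip.look_for("side","clamp_knob")[:1],manip.current_time())
E
```

```text
55.0417
56.3833
knob top z 0.08618857578533329
[{'at': [0.5274, 0.0539, 0.0576], 'confidence': 0.86}] [{'at': [0.4887, 0.0612, 0.0849], 'confidence': 0.74}] 56.5833
```

View pics/z1.png

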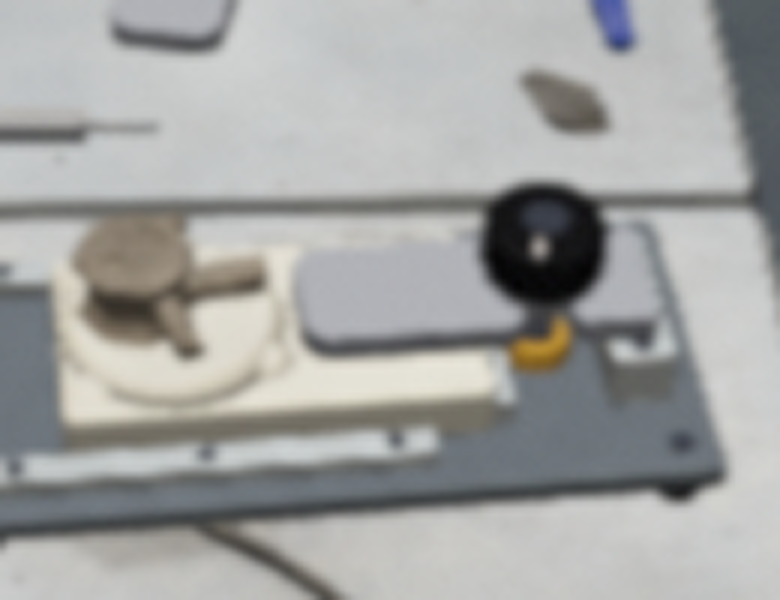

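View pics/z2.png

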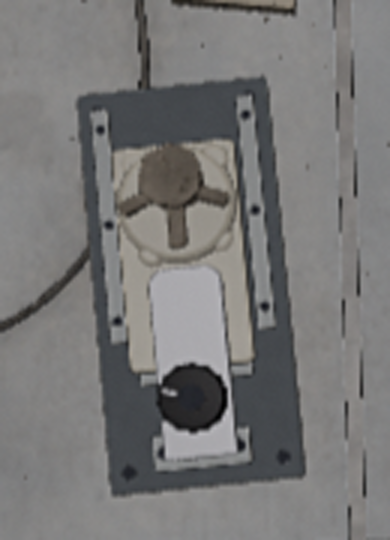

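View pics/z3.png

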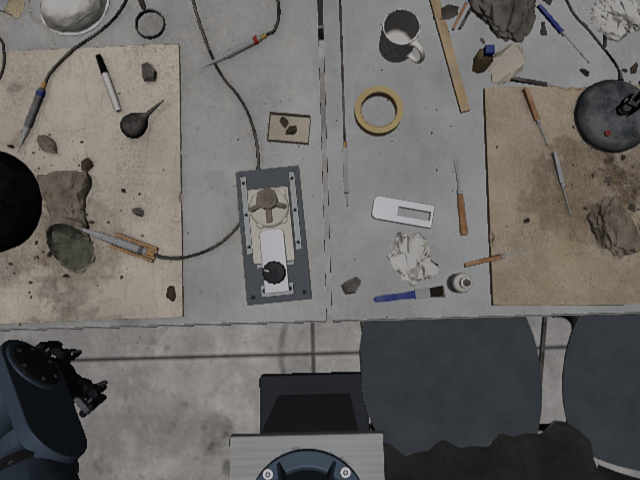

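The strap lies flat across the heel block and the bare ledge, with its notch round the screw. The bed touches the stop bar, the nose is clear of the bone, and the bystanders look unmoved. Handing in.

```bash
python3 - <<'E'
from bench import manip
print(manip.sign_off(), manip.current_time())
E
```

```text
the job is handed in; nothing more can be done
the job is handed in; nothing more can be done
```

The fossil is clamped and the job was handed in at about 57 s of the 72 s allowed. The steps went in the order asked:

1. **Knob:** I unscrewed it by about 3.3 rad.
2. **Bed:** I pushed it home until the force rose to 15 N where the stop bar was expected.
3. **Strap:** I slid the notched strap in under the flange with no contact force. It came to rest at 46 mm, level with the heel block.
4. **Clamping:** I screwed the knob down and tightened it to about 0.8 N m.

**Last checks:**
- In both pictures the strap lies across the heel block and the bare ledge, with its nose clear of the bone. The bed is against the bar and the other things look unmoved.
- The knob top measured 86.2 mm, where about 88 mm was expected. My earlier depth readings also came out low; allowing for that, it fits a 12 mm strap under the flange.

**What went wrong or disagreed:**
- **Tool tip:** The real fingertips sit about 33–39 mm short of the reported TCP, so my first grasp closed in the air above the knob. I measured the offset by camera and by touch and corrected for it.
- **Tightening:** The pads slipped on the knob during the first tightening and again on the second. I regripped and finished with a clean tightening. The sign of the moment readings was not consistent throughout.

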